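# Steer a laser spot onto the ring with a two-screw mirror mount

## Robot

A 7-joint arm with a two-finger parallel gripper is mounted at the origin on a cart in front of the work surface, level with it; the furniture and walls round the work are solid. World frame = base frame: x ahead of the robot, y to its left, z up, the work surface at z = 0. Lengths are in mm, angles in degrees, forces in N, time in s.
With the tool pointing down it reaches from about 425 to 800 mm from the base axis. Payload 8.3 kg.
Tool frame: the origin (TCP) lies midway between the tips of the shut fingers; the grasp point (between the pads) lies 19 mm behind it (manip.tcp_to_grasp is the distance from the TCP to the grasp point, in mm); z points along the fingers, y is the line along which they close (so a half turn about z gives the same grasp; the last joint's range is limited). The gripper opens to 85 mm and grips with 20 to 120 N. Pads are 22 mm wide; open, the fingers measure 114 mm over their backs; the gripper's body (76 mm by 85 mm) begins 54 mm behind the grasp point. The pads swing forward as they close: fully open they stand 13 mm farther back than shut.
Start: joints at [-75.338, 21.967, 0.94, 78.501, -0.361, 79.538, -2.664], TCP at [195.84, 593.506, 231.279] pointing down, gripper open.
Joint ranges: [-169.22, 169.22], [-14.56, 117.87], [-87.37, 89.26], [10.42, 133.3], [-82.24, 262.24], [0.94, 117.77], [-172.7, 172.7]. Speed limits (degrees/s): [136.94, 136.94, 172.46, 172.46, 180, 180, 180].

## Interface

Orientations are given as a 3x3 rotation matrix whose columns are the frame's x, y, z axes.
In Python, from station import manip gives the robot as it stands.
- The arm moves only by the shell command python3 jog.py 'ROWS' [FORCE]. ROWS is a JSON list of rows, 1 to 12 of them, each of 7 numbers: the finger opening in mm, then dx, dy, dz in mm, then a rotation vector rx, ry, rz in degrees; each row shifts and turns the commanded pose from where the row before left it, along the tool's axes as they then stand; what a row does not reach is not made up. A row lasts 1/12 s, in which the tool goes at most 41.7 mm and 7.16 degrees, less where a joint would pass 70% of its speed; a pose out of reach is approached as far as the arm can. The fingers move at their own pace and stop on an object; FORCE is the grip in N (left out, the last holds). Time passes only in rows, so rows that do not move let the fingers close. It prints the time, the measured TCP pose, the force, the opening and the grip force at its end.
- manip.read_state(): the state, without advancing time (a new reading comes with each control period).
- manip.camera(name): name is "side" or "top"; returns a dict with "frame" (420x560x3 uint8, red, green, blue), "fov_y" (degrees; the focal length in pixels is half the picture's height over the tangent of half this angle, whatever the lens; pixels are square), "cx", "cy" (the principal point, pixels), "dist_coeffs" ([k1, k2, p1, p2, k3] as OpenCV has them; the pictures are not rectified), "extrinsics" (4x4, takes a point from camera to world coordinates). Camera axes: x right, y up, looking along -z (the intrinsics and any distortion apply to the point x, -y, -z); pixel columns grow to the right and rows downward; lengths in mm; the calibration is good to about 2 mm. A picture is of the moment at which its call begins. There is no depth.
- manip.finish_job(): hands the job in; it is judged then, once.
The state is a dict: "time": time; "joint_positions": joint angles; "joint_vel": joint speeds; "joint_efforts": joint torques, N m; "position": TCP position; "eef_rot": TCP orientation; "ft_force": force on the tool from outside, world axes, zero at the start; "ft_torque": the same for the moment, N m; "finger_gap": finger opening in mm; "grasp_force": force on a finger pad.
Only numpy, scipy, OpenCV 4.12 (cv2) and the standard library are available. Lean on these libraries where they do the work, as an engineer would, in place of code of your own. Each camera call takes 0.05 s, during which the arm holds its last target. There are 200 camera calls.

## Task

Swing the laser's shutter lever right back to open it, then turn the two knurled screws on top of the mirror mount until the red spot on the white screen lies wholly inside the black ring, touching it nowhere. Then swing the shutter lever fully forward again to shut the laser off, leaving the spot's aim as you set it. Keep off the mirror on the far side of the mount and do not push the vial, the dish or the timer on the board about.

Things in the scene. Friction and masses are not known exactly. Their poses are not given: they have to be found in the camera images.
- breadboard: Aluminium optical breadboard, 340 x 420 x 12 mm, fixed; origin at the centre of its underside on the worktop, x away from the robot, y left, z up. Carries the mirror mount at the near side (its top ledge 124 mm above the worktop, 150 mm wide along the board's y, 40 mm deep), the laser at the far right, the leaning screen at the far left (at most 170 mm high).
- left_screw_grip (a point): The left knurled steel adjusting screw: upright round knob 29 mm in diameter and 30 mm high (its underside 12 mm above the mount's ledge); this point is on its axis, at mid-height, 27 mm above the ledge. The frame turns with the knob. The two knobs stand 104 mm apart along the board's y. It steers the spot sideways.
- left_screw (a joint): Turn of the left screw, rad, positive counter-clockwise seen from above, stops at -2.2 and +2.2; stays where it is left, takes about 0.04 N m. Each radian counter-clockwise moves the spot about 22 mm along +y of the ring_mark frame (to the left seen when facing the screen); clockwise moves it right.
- right_screw_grip (a point): The right knurled steel adjusting screw, same size as the left one, point likewise on its axis at mid-height. It steers the spot up and down.
- right_screw (a joint): Turn of the right screw, rad, positive counter-clockwise seen from above, stops at -2.2 and +2.2; stays where it is left, takes about 0.04 N m. Each radian counter-clockwise moves the spot about 22 mm along +z of the ring_mark frame (up the screen); clockwise moves it down.
- spot (a point): Centre of the red laser spot on the face of the screen, 10 mm in diameter. It is dark while the shutter is shut (this point is then where it would fall) and shows when the shutter is open.
- ring_mark (a point): Centre of the black ring drawn on the white screen: inner diameter 25 mm, outer 29 mm, with four short ticks outside. Its y is to the left along the screen (seen when facing it), z up the screen, x into the screen, which leans back 0.35 rad. The screen is 150 x 140 mm and slightly curved (a cone about the right screw, radius 250 mm).
- shutter (a joint): Angle of the shutter lever on top of the laser, rad: 0 = shut, leaning forward to the laser's nose, 1.0 = fully open, leaning back. The spot shows when the lever is more than half over. It stays where it is left; moves with 1 to 2 N at the tip.
- shutter_tip (a point): Centre of the 26 mm ball at the tip of the shutter lever, 60 mm from the lever's pivot; the pivot lies 108 mm above the laser's origin and 20 mm towards the nose, and turns about the laser's y. The lever leans 0.5 rad from upright at either end.
- laser: Grey laser box, 105 x 56 mm, top 86 mm above its origin (underside centre, on the board); its x runs from the nose to the rear, so pushing the lever along +x opens the shutter and along -x shuts it.
- mirror: Plate with the round 72 mm mirror, under the ledge on the far side of the mount; not to be touched.
- vial: Capped glass vial, 27 mm in diameter, 64 mm high, standing on the board between laser and screen; bystander.
- dish: Clear petri dish, 93 mm in diameter, 15 mm high, on the near left of the board; bystander.
- timer: Bench timer, 58 x 66 x 14 mm, on the near right of the board; bystander.

How it is judged:
By the outcome, as a careful person would: the job done as asked, in the order asked, and still so for the second after the job is handed in, with the robot touching nothing.
It also fails if it takes over 72 s, if anything falls off the work surface, if the arm or the gripper's body presses on something with over 40 N, if the wrist force passes 120 N, or if a joint passes its speed limit or range.

## Working session

There is one attempt and no reset: what is moved stays moved. The work goes in short steps, Python scripts to look and compute and a shell command to move; the robot and the scene stay as the last step left them, time stands still between calls to the robot, and variables do not carry over. Pictures are saved under pics/ and viewed, at most 11 in all, crops included, and the job is handed in when it is done.

```bash
ls; mkdir -p pics; python3 - <<'E'
from station import manip
import cv2
for n in("side","top"):
    c=manip.camera(n); cv2.imwrite(f"pics/{n}0.png",c["frame"][:,:,::-1])
    print(n,c["fov_y"],c["cx"],c["cy"],c["dist_coeffs"],c["extrinsics"])
s=manip.read_state(); print(s["time"],s["position"],s["eef_rot"],manip.tcp_to_grasp)
E
```

```text
jog.py
pics
station.py
side 51.66674681896499 277.44538068951755 213.07485603226763 [-0.10908005  0.          0.          0.          0.        ] [[ 9.98747879e-01  3.58130659e-02 -3.49299192e-02  5.16885407e+02]
 [-4.88935110e-02  5.51012956e-01 -8.33063111e-01 -7.25802821e+02]
 [-1.05877061e-02  8.33727862e-01  5.52074047e-01  6.36038476e+02]
 [ 0.00000000e+00  0.00000000e+00  0.00000000e+00  1.00000000e+00]]
top 48.109213186995575 281.08632090540874 213.85439725710881 [-0.14924372  0.          0.          0.          0.        ] [[ 1.32121261e-02  9.88098626e-01 -1.53253204e-01  4.30302747e+02]
 [-9.99840163e-01  1.12087762e-02 -1.39288304e-02  2.41525485e+01]
 [-1.20452773e-02  1.53412738e-01  9.88088783e-01  1.00214474e+03]
 [ 0.00000000e+00  0.00000000e+00  0.00000000e+00  1.00000000e+00]]
0.1 [195.72779064 593.09680975 230.36855949] [[-9.49624759e-01  3.13388807e-01 -5.22878236e-04]
 [ 3.13389242e-01  9.49623305e-01 -1.66202273e-03]
 [-2.43219601e-05 -1.74216234e-03 -9.99998482e-01]] 18.700000000000003
```

View pics/side0.png

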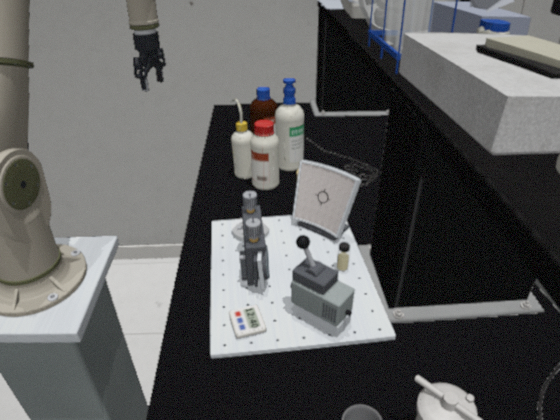

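View pics/top0.png

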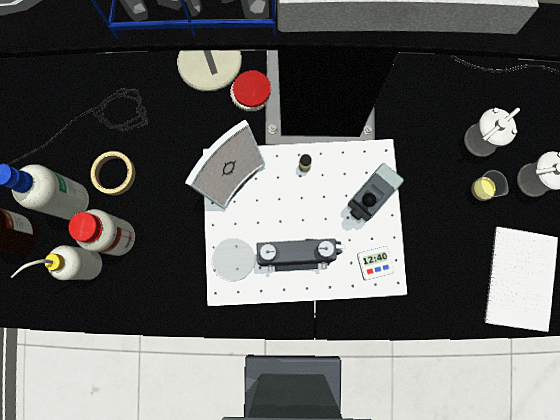

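The side view shows the ball at about (303,242), the ring at (322,197), and the knobs at (250,200) and (253,228). In the top view the ball is at (368,199), the ring at (229,168), and the knobs at (268,251) and (325,247). I'll enlarge these areas to refine the positions.

```bash
cat > h.py <<'E'
from station import manip
import cv2, numpy as np
np.set_printoptions(precision=3,suppress=True)
def cam(n): return manip.camera(n)
def ray(c,uv):
    f=c["frame"].shape[0]/2/np.tan(np.radians(c["fov_y"])/2)
    K=np.array([[f,0,c["cx"]],[0,f,c["cy"]],[0,0,1]])
    p=cv2.undistortPoints(np.array([[uv]],float),K,np.array(c["dist_coeffs"]))[0,0]
    E=np.array(c["extrinsics"]); d=E[:3,:3]@[p[0],-p[1],-1]
    return E[:3,3],d/np.linalg.norm(d)
def onz(c,uv,z):
    o,d=ray(c,uv); return o+d*(z-o[2])/d[2]
def tri(c1,u1,c2,u2):
    o1,d1=ray(c1,u1);o2,d2=ray(c2,u2)
    t=np.linalg.lstsq(np.c_[d1,-d2],o2-o1,rcond=None)[0]
    a,b=o1+t[0]*d1,o2+t[1]*d2
    return (a+b)/2,np.linalg.norm(a-b)
def proj(c,P):
    f=c["frame"].shape[0]/2/np.tan(np.radians(c["fov_y"])/2)
    K=np.array([[f,0,c["cx"]],[0,f,c["cy"]],[0,0,1]])
    E=np.array(c["extrinsics"]); q=(np.asarray(P,float).reshape(-1,3)-E[:3,3])@E[:3,:3]*[1,-1,-1]
    return cv2.projectPoints(q,np.zeros(3),np.zeros(3),K,np.array(c["dist_coeffs"]))[0][:,0]
def crop(c,x,y,w,h,s): return cv2.resize(c["frame"][y:y+h,x:x+w,::-1],None,fx=s,fy=s,interpolation=cv2.INTER_CUBIC)
E
python3 - <<'E'
from h import *
s,t=cam("side"),cam("top")
a=crop(s,225,155,130,100,3); 
a=crop(s,225,150,133,140,4)
b=crop(t,200,120,200,75*2,4)
cv2.imwrite("pics/c1.png",a); cv2.imwrite("pics/c2.png",b)
# board corners / bright blob
for n,c in(("s",s),("t",t)):
    g=cv2.cvtColor(c["frame"],cv2.COLOR_RGB2GRAY)
    m=(g>195).astype(np.uint8); m=cv2.morphologyEx(m,cv2.MORPH_CLOSE,np.ones((5,5)))
    k,l,st,ce=cv2.connectedComponentsWithStats(m)
    p=(300,280) if n=="t" else (290,325)
    L=l[p[1],p[0]]; 
    cs=max(cv2.findContours((l==L).astype(np.uint8),0,2)[0],key=cv2.contourArea)
    q=cv2.approxPolyDP(cv2.convexHull(cs),6,True)[:,0]; print(n,q.tolist())
    if n=="t":
        for u in q: print(onz(c,u.astype(float),12))
    mb=(g<45).astype(np.uint8); mb[:,:]=mb
    k,l,st,ce=cv2.connectedComponentsWithStats(mb)
    for i in range(1,k):
        if 40<st[i,4]<400 and 210<ce[i,0]<400 and 130<ce[i,1]<300: print(" dark",st[i],ce[i])
E
```

```text
s [[350, 231], [393, 335], [211, 353], [212, 222], [288, 216]]
 dark [297 237  12  11  99] [302.535 242.131]
t [[392, 139], [402, 179], [406, 293], [314, 316], [208, 305], [205, 197], [258, 146]]
[ 753.7   -204.298   12.   ]
[ 663.454 -223.49    12.   ]
[ 418.646 -226.468   12.   ]
[370.212 -33.009  12.   ]
[389.319 188.364  12.   ]
[618.77  202.574  12.   ]
[733.529  90.607  12.   ]
 dark [300 155  11  11  60] [304.933 159.783]
 dark [362 193  14  15 163] [368.503 199.601]
 dark [352 199  20  18  59] [361.458 207.542]
 dark [258 257  78  14 216] [296.306 262.861]
```

View pics/c1.png

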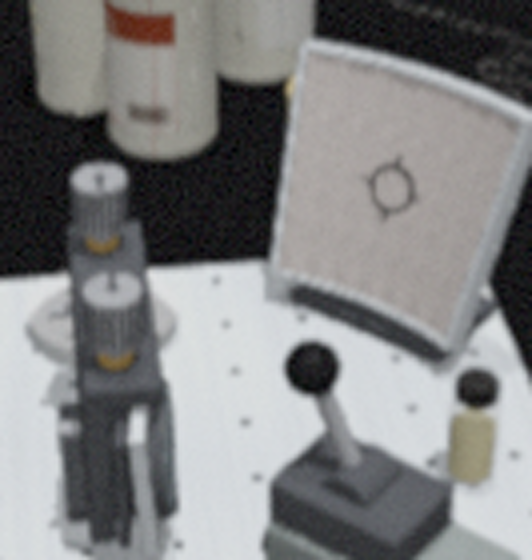

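View pics/c2.png

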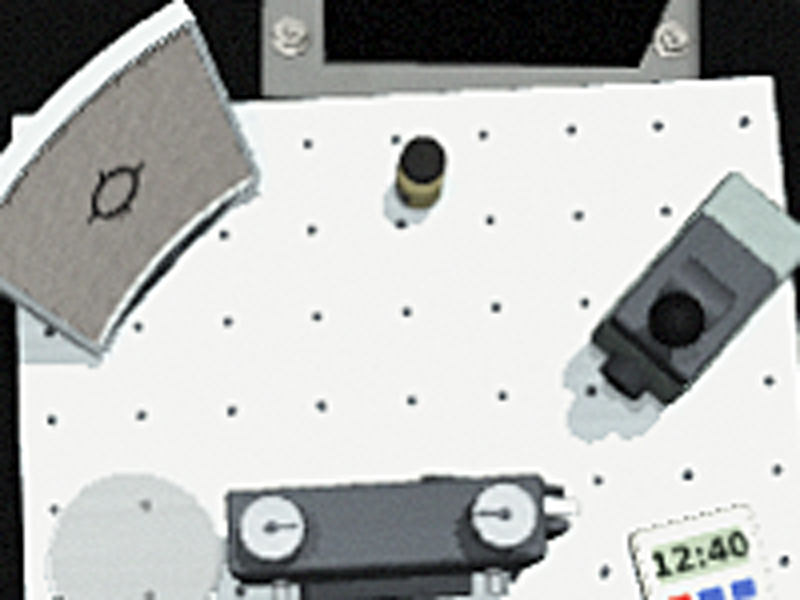

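The crops show the knob tops (full-image pixels): left at side (250,195) and top (268.2,251.7), right at side (253,222) and top (326.2,248.7). The ball is at side (303,242) and top (369.2,199.7). The ring is at side (323,197.2) and top (228.7,168).

```bash
python3 - <<'E'
from h import *
s,t=cam("side"),cam("top")
S=lambda U,V:((U+.5)/4-.5+225,(V+.5)/4-.5+150)
T=lambda U,V:((U+.5)/4-.5+200,(V+.5)/4-.5+120)
P={}
for n,a,b in(("Ltop",S(100,180),T(273,527)),("Rtop",S(112,289),T(504,515)),("ball",S(312,368),T(677,319)),("ring",S(392,189),T(115,192)),("vialcap",S(477,386),T(423,157))):
    P[n],e=tri(s,a,t,b); print(n,P[n],e)
print(np.linalg.norm(P["Ltop"]-P["Rtop"]))
for n,u in(("noseL",T(597,337)),("noseR",T(690,396)),("rearR",T(800,262)),("rearL",T(735,173))): print(n,onz(t,u,98))
E
```

```text
Ltop [491.941  58.557 165.35 ] 0.559269339611491
Rtop [498.289 -44.176 166.294] 0.7812457498854424
ball [ 586.365 -121.523  173.675] 1.0683540966912286
ring [660.818 142.184 102.166] 0.5836379790083863
vialcap [687.371 -10.766  72.787] 2.1727674171940157
102.93257795862421
noseL [591.773 -95.317  98.   ]
noseR [ 563.143 -140.606   98.   ]
rearR [ 630.696 -196.806   98.   ]
rearL [ 675.557 -165.411   98.   ]
```

```bash
python3 jog.py '[[0,-30,-28,0,0,0,0],[0,-30,-28,0,0,0,0],[0,-30,-28,0,0,0,0],[0,-30,-28,0,0,0,0],[0,-30,-28,0,0,0,0],[0,-30,-28,0,0,0,0],[0,-30,-28,0,0,0,0],[0,-30,-28,0,0,0,0],[0,-30,-28,0,0,0,0],[0,-30,-28,0,0,0,0],[0,-30,-28,0,0,0,0],[0,0,0,0,0,0,7]]' 40
python3 jog.py '[[0,0,0,0,0,0,7],[0,0,0,0,0,0,7],[0,0,0,0,0,0,7],[0,0,0,0,0,0,7],[0,0,0,0,0,0,7],[0,0,0,0,0,0,7],[0,0,0,0,0,0,7],[0,0,0,0,0,0,7],[0,0,0,0,0,0,7],[0,0,0,0,0,0,7],[0,0,0,0,0,0,7],[0,0,0,0,0,0,7]]'
cat >> h.py <<'E'
def st():
    s=manip.read_state(); return s,np.array(s["position"]),np.array(s["eef_rot"])
def to(P,yaw=None):
    s,p,R=st(); d=R.T@(np.array(P)-p); print("t",s["time"],"p",p,"tool d",d,"rows",np.linalg.norm(d)/41.7)
    y=np.degrees(np.arctan2(R[1,1],R[0,1])); print("yaw y",y,"tilt",R[:,2],"j7",s["joint_positions"][6],"F",np.array(s["ft_force"]),"gap",s["finger_gap"],s["grasp_force"])
E
python3 -c "
from h import *
to([552,-94,230])"
```

```text
time: 1.3
position: [416.6, 189.2, 231.9]
eef_rot: [[-0.904, 0.428, 0.002], [0.428, 0.904, -0.001], [-0.002, -0.0, -1.0]]
ft_force: [1.1, -0.3, -0.2]
finger_gap: -0.3
grasp_force: 0.0
time: 2.3
position: [412.7, 197.6, 231.4]
eef_rot: [[0.336, 0.942, 0.0], [0.942, -0.336, 0.0], [0.0, 0.0, -1.0]]
ft_force: [0.2, -0.0, 0.4]
finger_gap: 0.1
grasp_force: 0.0
t 2.3 p [412.675 197.593 231.372] tool d [-227.917  229.111    1.336] rows 7.749907700843512
yaw y -19.610895687176207 tilt [ 0.  0. -1.] j7 -48.86511649359442 F [ 0.217 -0.024  0.438] gap 0.12973387510544376 0.0
```

```bash
python3 jog.py '[[0,-28.5,28.6,0,0,0,0],[0,-28.5,28.6,0,0,0,0],[0,-28.5,28.6,0,0,0,0],[0,-28.5,28.6,0,0,0,0],[0,-28.5,28.6,0,0,0,0],[0,-28.5,28.6,0,0,0,0],[0,-28.5,28.6,0,0,0,0],[0,-28.5,28.6,0,0,0,0],[0,0,0,0,0,0,7],[0,0,0,0,0,0,7],[0,0,0,0,0,0,6.5],[0,0,0,0,0,0,0]]'
python3 -c "
from h import *
to([552,-94,168])"
```

```text
time: 3.3
position: [553.4, -93.4, 231.0]
eef_rot: [[0.644, 0.765, -0.001], [0.765, -0.644, -0.0], [-0.0, -0.0, -1.0]]
ft_force: [-0.3, 0.8, 0.3]
finger_gap: 0.0
grasp_force: 0.0
t 3.3 p [553.427 -93.362 231.049] tool d [-1.377 -0.663 63.05 ] rows 1.5124361570828753
yaw y -40.10178317803759 tilt [-0.001 -0.    -1.   ] j7 -24.705551218629875 F [-0.27   0.832  0.274] gap 0.03460023596886252 0.0
```

```bash
python3 jog.py '[[0,0,0,32,0,0,0],[0,0,0,31,0,0,0],[0,0,0,0,0,0,0],[0,0,12,0,0,0,0],[0,0,12,0,0,0,0],[0,0,12,0,0,0,0],[0,0,12,0,0,0,0],[0,0,10,0,0,0,0],[0,0,8,0,0,0,0],[0,0,4,0,0,0,0],[0,0,0,0,0,0,0]]'
python3 -c "
from h import *
to([552,-94,168])
c=cam('side'); m=(c['frame'].max(2)<45).astype(np.uint8)
k,l,s,ce=cv2.connectedComponentsWithStats(m); [print(s[i],ce[i]) for i in range(1,k) if 40<s[i,4]<300 and 270<ce[i,0]<370 and 200<ce[i,1]<300]
cv2.imwrite('pics/o1.png',crop(c,225,130,160,150,4))"
```

```text
time: 4.22
position: [607.6, -138.4, 168.6]
eef_rot: [[0.639, 0.769, -0.0], [0.769, -0.639, -0.001], [-0.001, 0.0, -1.0]]
ft_force: [0.5, -0.4, 0.1]
finger_gap: 0.1
grasp_force: 0.0
t 4.2167 p [ 607.641 -138.384  168.572] tool d [ -1.415 -71.161   0.549] rows 1.7068944788620588
yaw y -39.71809164535785 tilt [-0.    -0.001 -1.   ] j7 -16.902808757648103 F [ 0.503 -0.359  0.128] gap 0.10014511488409565 0.0
```

View pics/o1.png

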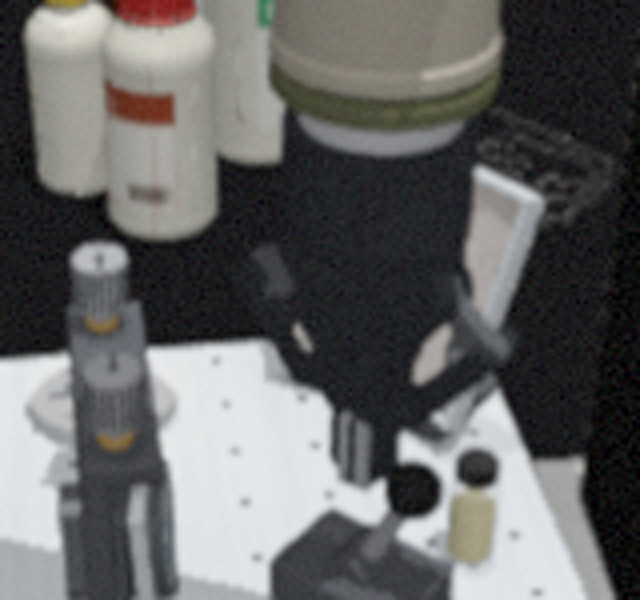

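The picture shows the lever leaning back, with the ball at about (327.6,252.1). There is no push force, so I'll push on to the stop.

```bash
python3 -c "
from h import *
c=cam('side'); print(proj(c,[[630.4,-158.4,173.7],[586.4,-121.5,173.7]]))"
python3 jog.py '[[0,0,3,0,0,0,0],[0,0,3,0,0,0,0],[0,0,0,0,0,0,0]]'

```

```text
[[330.955 253.714]
 [302.942 241.544]]
time: 4.57
position: [611.9, -141.7, 168.1]
eef_rot: [[0.639, 0.769, -0.001], [0.769, -0.639, 0.0], [-0.0, -0.0, -1.0]]
ft_force: [-0.1, 0.6, -0.2]
finger_gap: -0.2
grasp_force: 0.3
```

```bash
python3 jog.py '[[0,0,3,0,0,0,0],[0,0,2,0,0,0,0],[0,0,0,0,0,0,0]]'
python3 jog.py '[[0,0,2,0,0,0,0],[0,0,1,0,0,0,0],[0,0,0,0,0,0,0]]'
python3 -c "
from h import *
c=cam('side'); cv2.imwrite('pics/o2.png',crop(c,285,190,80,80,6))"
```

```text
time: 4.82
position: [613.1, -142.4, 167.7]
eef_rot: [[0.639, 0.769, -0.007], [0.77, -0.639, 0.005], [-0.001, -0.008, -1.0]]
ft_force: [-15.6, 9.2, 9.2]
finger_gap: -0.0
grasp_force: 10.0
time: 5.07
position: [613.5, -142.6, 167.6]
eef_rot: [[0.638, 0.77, -0.011], [0.77, -0.638, 0.008], [-0.001, -0.014, -1.0]]
ft_force: [-25.8, 15.9, 16.0]
finger_gap: -0.2
grasp_force: 16.7
```

View pics/o2.png

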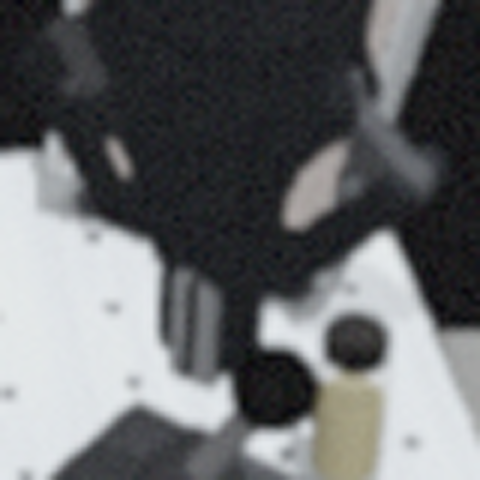

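The lever is on its open stop: ball at (331,254.6), about 30 N. I'll back off, rise and look at the spot.

```bash
python3 jog.py '[[0,0,-20,0,0,0,0],[0,0,-10,-30,0,0,0],[0,0,-10,-35,0,0,0],[85,0,-40,0,0,0,-7],[85,0,-40,0,0,0,-7],[85,0,0,0,0,0,-7],[85,0,0,0,0,0,-7],[85,0,0,0,0,0,-7],[85,0,0,0,0,0,0]]'
cat > spot.py <<'E'
from h import *
import sys
O=np.array([660.8,142.2,102.2])
s,t=cam("side"),cam("top")
r={}
for n,c in(("side",s),("top",t)):
    f=c["frame"].astype(int); m=((f[:,:,0]-f[:,:,1]>60)&(f[:,:,0]-f[:,:,2]>60)).astype(np.uint8)
    box=(285,150,370,245) if n=="side" else (190,120,270,215)
    z=np.zeros_like(m); z[box[1]:box[3],box[0]:box[2]]=1; m*=z
    k,l,q,ce=cv2.connectedComponentsWithStats(m)
    if k>1:
        i=1+np.argmax(q[1:,4]); r[n]=ce[i]; print(n,q[i],ce[i])
if len(r)==2: print(*tri(s,r["side"],t,r["top"]))
cv2.imwrite(f"pics/{sys.argv[1]}.png",np.hstack([crop(s,285,150,80,90,5),crop(t,190,120,80,90,5)]))
E
python3 spot.py s1; python3 -c "
from h import *
to([498.3,-44.2,225])"
```

```text
time: 5.87
position: [522.9, -73.9, 233.7]
eef_rot: [[0.077, 0.997, 0.001], [0.997, -0.077, 0.0], [0.0, 0.001, -1.0]]
ft_force: [-0.5, 1.1, -0.3]
finger_gap: 72.3
grasp_force: 0.0
side [338 186   4   5  16] [339.5 188. ]
top [233 143   5   6  20] [235.2  145.85]
[696.007 126.29  134.266] 0.2033848268062861
t 5.9667 p [523.032 -74.275 233.443] tool d [ 27.793 -27.275   8.433] rows 0.9554727736310761
yaw y -5.0254989538610975 tilt [ 0. -0. -1.] j7 5.442564510698563 F [ 0.631  0.848 -0.351] gap 84.2086343296908 0.0
```

View pics/s1.png

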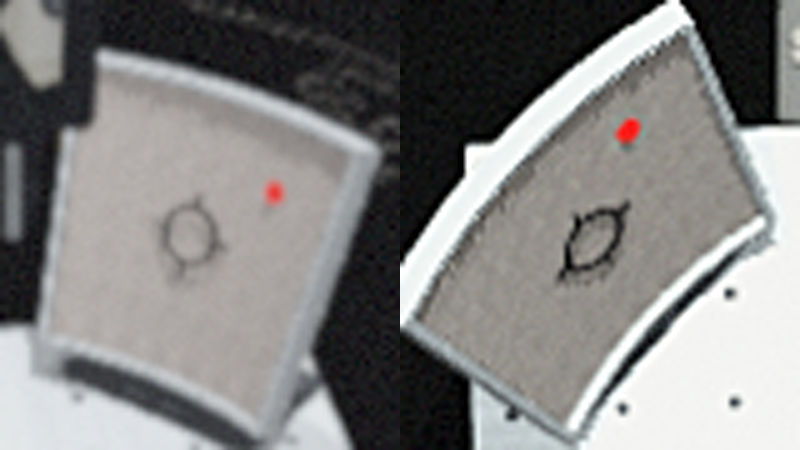

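The red spot is visible, up and to the right of the ring: side (339.5,188), top (235.2,145.9). It sits about −36.5 mm in y and +34 mm in z from the ring. So the right screw needs −1.55 rad (rz +88.6°) and the left about +1.66 rad. I'll do the right screw first.

```bash
python3 jog.py '[[85,27.8,-27.3,8,0,0,0],[85,0,0,0,0,0,0],[85,0,0,0,0,0,0]]'
python3 -c "
from h import *
to([498.3,-44.2,134])"
```

```text
time: 6.22
position: [496.9, -42.5, 224.4]
eef_rot: [[0.084, 0.996, -0.002], [0.996, -0.084, 0.001], [0.001, -0.002, -1.0]]
ft_force: [-0.3, 0.7, 0.4]
finger_gap: 85.0
grasp_force: 0.0
t 6.2167 p [496.95  -42.517 224.446] tool d [-1.618  1.679 90.441] rows 2.169580166658602
yaw y -4.826580940948911 tilt [-0.002  0.001 -1.   ] j7 0.32197531470197394 F [-0.286  0.736  0.378] gap 85.03074152815853 0.0
```

```bash
python3 jog.py '[[85,-1.6,1.7,30,0,0,0],[85,0,0,30,0,0,0],[85,0,0,30,0,0,0],[20,0,0,0,0,0,0],[20,0,0,0,0,0,0],[20,0,0,0,0,0,0],[20,0,0,0,0,0,0],[20,0,0,0,0,0,0],[20,0,0,0,0,0,0],[20,0,0,0,0,0,0],[20,0,0,0,0,0,0],[20,0,0,0,0,0,0]]' 40
```

```text
time: 7.22
position: [499.2, -45.9, 137.5]
eef_rot: [[0.084, 0.996, -0.0], [0.996, -0.084, 0.001], [0.001, -0.0, -1.0]]
ft_force: [-10.4, 0.6, 13.6]
finger_gap: 27.5
grasp_force: 39.1
```

```bash
python3 jog.py '[[20,0,-1,-1.2,0,0,0],[20,0,0,0,0,0,7],[20,0,0,0,0,0,7],[20,0,0,0,0,0,7],[20,0,0,0,0,0,7],[20,0,0,0,0,0,7],[20,0,0,0,0,0,7],[20,0,0,0,0,0,0]]'; python3 spot.py s2; python3 -c "
from h import *
to([498.3,-44.2,134]); print(st()[0]['ft_torque'])"
```

```text
time: 7.88
position: [498.1, -45.4, 137.6]
eef_rot: [[0.734, 0.679, -0.001], [0.679, -0.734, 0.001], [0.0, -0.001, -1.0]]
ft_force: [-7.5, 1.0, 5.0]
finger_gap: 27.7
grasp_force: 42.4
side [336 193   4   4  15] [337.6 194.6]
top [236 148   5   5  18] [237.889 150.111]
[692.01  122.539 119.006] 0.28319180237607766
t 7.9833 p [498.14  -45.428 137.613] tool d [ 0.956 -0.781  3.614] rows 0.09159013847138639
yaw y -46.80711848226784 tilt [-0.001  0.001 -1.   ] j7 -37.138659096832086 F [-7.621  0.937  5.922] gap 27.359763742538583 42.41443756269291
[ 0.204  1.425 -0.119]
```

```bash
python3 jog.py '[[20,0,0,0,0,0,7],[20,0,0,0,0,0,7],[20,0,0,0,0,0,7],[20,0,0,0,0,0,7],[20,0,0,0,0,0,7],[20,0,0,0,0,0,7],[20,0,0,0,0,0,4.5],[20,0,0,0,0,0,0],[20,0,0,0,0,0,0]]'; python3 spot.py s3; python3 -c "
from h import *
to([498.3,-44.2,134]); print(st()[0]['ft_torque'])"
```

```text
time: 8.73
position: [497.7, -44.3, 137.6]
eef_rot: [[0.998, -0.057, -0.002], [-0.057, -0.998, 0.003], [-0.002, -0.003, -1.0]]
ft_force: [-9.8, 4.8, 9.3]
finger_gap: 27.8
grasp_force: 42.8
side [334 200   4   5  15] [335.467 201.867]
top [239 152   5   6  18] [240.778 154.556]
[687.661 118.387 102.07 ] 0.7480294720938596
t 8.8333 p [497.731 -44.296 137.571] tool d [ 0.57  -0.118  3.571] rows 0.08675627407801476
yaw y -93.21916578616337 tilt [-0.002  0.003 -1.   ] j7 -81.6288292410456 F [-9.901  5.533  9.122] gap 27.531917189903737 42.767533818259835
[ 0.857  1.995 -0.052]
```

```bash
python3 jog.py '[[70,0,0,0,0,0,0],[70,0,0,0,0,0,0],[70,0,0,0,0,0,0],[70,0,0,0,0,0,0],[75,0,0,-30,0,0,0],[75,0,0,-30,0,0,0],[75,0,-35,0,0,0,0],[75,0,-35,0,0,0,0],[75,0,-33,0,0,0,0],[75,0,0,0,0,0,0],[75,0,0,0,0,0,0]]'; python3 spot.py s4; python3 -c "
from h import *
to([491.9,58.6,136])"
```

```text
time: 9.75
position: [504.5, 59.4, 196.4]
eef_rot: [[0.999, -0.052, -0.0], [-0.052, -0.999, -0.0], [-0.0, 0.0, -1.0]]
ft_force: [-0.2, -1.1, -0.0]
finger_gap: 75.1
grasp_force: 0.0
side [334 200   4   5  16] [335.375 201.75 ]
top [239 153   5   5  17] [240.706 154.706]
[687.368 118.496 102.308] 0.5836587434239405
t 9.85 p [504.545  56.209 196.538] tool d [-12.771  -1.698  60.535] rows 1.4842002675140578
yaw y -93.30415327306471 tilt [ 0.    -0.001 -1.   ] j7 -96.33490863256398 F [ 0.175 -0.445  0.116] gap 75.28842616918043 0.0
```

```bash
python3 jog.py '[[75,-12.8,-2,0,0,0,0],[75,0,0,20,0,0,0],[75,0,0,20,0,0,0],[75,0,0,18.5,0,0,0],[20,0,0,0,0,0,0],[20,0,0,0,0,0,0],[20,0,0,0,0,0,0],[20,0,0,0,0,0,0],[20,0,0,0,0,0,0],[20,0,0,0,0,0,0],[20,0,0,0,0,0,0],[20,0,0,0,0,0,0]]' 40
```

```text
time: 10.85
position: [492.7, 59.5, 139.5]
eef_rot: [[0.998, -0.057, 0.002], [-0.057, -0.998, 0.001], [0.002, -0.001, -1.0]]
ft_force: [-1.0, -1.3, 6.8]
finger_gap: 27.4
grasp_force: 39.3
```

```bash
python3 jog.py '[[20,0,0,0,0,0,-7],[20,0,0,0,0,0,-7],[20,0,0,0,0,0,-7],[20,0,0,0,0,0,-7],[20,0,0,0,0,0,-7],[20,0,0,0,0,0,-7],[20,0,0,0,0,0,-7],[20,0,0,0,0,0,-7],[20,0,0,0,0,0,-7],[20,0,0,0,0,0,-7],[20,0,0,0,0,0,0],[20,0,0,0,0,0,0]]'; python3 spot.py s5; python3 -c "
from h import *
to([491.9,58.6,136]); print(st()[0]['ft_torque'])"
```

```text
time: 11.85
position: [492.4, 59.9, 139.5]
eef_rot: [[0.394, 0.919, 0.002], [0.919, -0.394, 0.001], [0.002, 0.001, -1.0]]
ft_force: [-1.8, -0.8, 6.8]
finger_gap: 27.6
grasp_force: 39.4
side [325 196   3   5  13] [326.    197.692]
top [229 162   4   5  16] [230.375 164.   ]
[668.326 138.498 101.858] 0.5618568410933324
t 11.95 p [492.413  59.917 139.439] tool d [-1.418  0.046  3.437] rows 0.08916313971710997
yaw y -23.265086356338987 tilt [ 0.002  0.001 -1.   ] j7 -27.66154181468209 F [-3.2   -0.855  7.349] gap 27.78938002449909 39.41763012902811
[0.001 0.678 0.056]
```

```bash
python3 jog.py '[[20,0,0,0,0,0,-7],[20,0,0,0,0,0,-7],[20,0,0,0,0,0,-6],[20,0,0,0,0,0,0],[20,0,0,0,0,0,0]]'; python3 spot.py s6
```

```text
time: 12.37
position: [492.3, 59.9, 139.4]
eef_rot: [[0.056, 0.998, 0.001], [0.998, -0.056, 0.001], [0.001, 0.001, -1.0]]
ft_force: [-3.5, -0.7, 7.3]
finger_gap: 27.9
grasp_force: 39.5
side [322 195   4   4  15] [323.4 196.6]
top [226 164   5   6  21] [228.    166.381]
[663.011 142.973 102.434] 1.0990690554825968
```

View pics/s6.png

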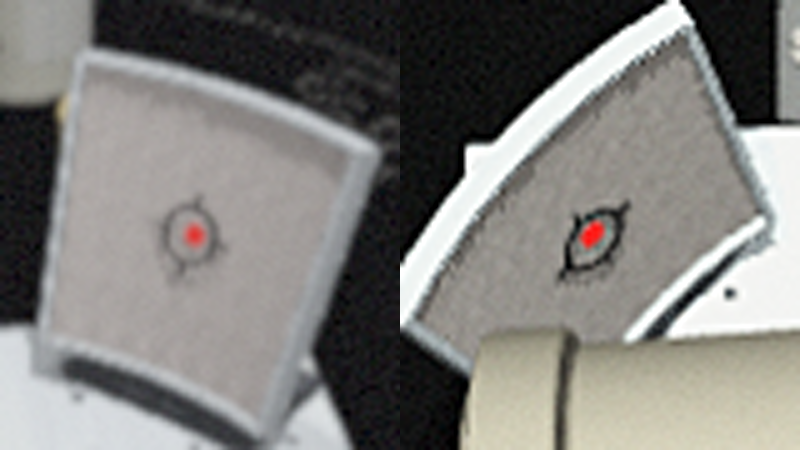

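The spot now sits inside the ring, slightly right of centre in the side view and slightly above it in the top view. I'll measure the ring centre properly from the first images and correct the rest.

```bash
cat > off.py <<'E'
from h import *
O=np.array([660.8,142.2,102.2]); a=O[:2]-[498.3,-44.2]; a/=np.linalg.norm(a)
Y=np.array([-a[1],a[0],0]); Z=np.array([np.sin(.35)*a[0],np.sin(.35)*a[1],np.cos(.35)])
A=[];B=[]
for n,(u,v) in(("side",(322.7,196.7)),("top",(228.6,167.8))):
    c=cam(n); g=cv2.imread(f"pics/{n}0.png").astype(float).mean(2)
    yy,xx=np.mgrid[:420,:560]; w=((xx-u)**2+(yy-v)**2<12**2)
    d=np.where(w,np.clip(np.median(g[w])-25-g,0,None),0); q=np.array([(d*xx).sum(),(d*yy).sum()])/d.sum()
    f=c["frame"].astype(float); r=np.where((xx-u)**2+(yy-v)**2<25**2,np.clip(f[:,:,0]-f[:,:,1:].max(2)-40,0,None),0)
    p=np.array([(r*xx).sum(),(r*yy).sum()])/r.sum()
    b=proj(c,[O,O+Y,O+Z]); J=np.c_[b[1]-b[0],b[2]-b[0]]
    print(n,"ring",q,"spot",p,"off y,z mm",np.linalg.solve(J,p-q)); A.append(J);B.append(p-q)
yz=np.linalg.lstsq(np.vstack(A),np.hstack(B),rcond=None)[0]; print("offset y,z",yz,"turn deg CCW left,right",-np.degrees(yz/22))
E
python3 off.py
```

```text
side ring [323.043 196.373] spot [323.476 196.582] off y,z mm [-1.247 -0.104]
top ring [228.317 167.59 ] spot [228.018 166.373] off y,z mm [-1.057  3.593]
offset y,z [-1.317  1.133] turn deg CCW left,right [ 3.429 -2.951]
```

```bash
python3 jog.py '[[20,0,0,0,0,0,-3.4],[20,0,0,0,0,0,0],[70,0,0,0,0,0,0],[70,0,0,0,0,0,0],[70,0,0,0,0,0,0],[70,0,0,0,0,0,0],[75,0,0,-32,0,0,0],[75,0,0,-32,0,0,0],[75,0,0,-32,0,0,0],[0,0,0,0,0,0,7],[0,0,0,0,0,0,7]]'; python3 off.py
python3 -c "
from h import *
to([665,-187,236])"
```

```text
time: 13.48
position: [493.1, 60.0, 236.3]
eef_rot: [[0.245, 0.97, 0.004], [0.97, -0.245, 0.001], [0.002, 0.004, -1.0]]
ft_force: [0.8, -0.2, -0.7]
finger_gap: 52.7
grasp_force: 0.0
side ring [323.043 196.373] spot [323.042 196.394] off y,z mm [-0.009 -0.049]
top ring [228.317 167.59 ] spot [228.    164.464] off y,z mm [-3.423  8.098]
offset y,z [-2.607  2.971] turn deg CCW left,right [ 6.79  -7.738]
t 13.5833 p [491.927  59.915 234.348] tool d [-197.678  227.694   -1.622] rows 7.231076521548524
yaw y -14.007981269923516 tilt [ 0.001  0.    -1.   ] j7 -21.49257868111968 F [-0.634  0.003 -0.694] gap 37.0278663719144 0.0
```

```bash
python3 jog.py '[[0,-24.7,28.5,0,0,0,0],[0,-24.7,28.5,0,0,0,0],[0,-24.7,28.5,0,0,0,0],[0,-24.7,28.5,0,0,0,0],[0,-24.7,28.5,0,0,0,0],[0,-24.7,28.5,0,0,0,0],[0,-24.7,28.5,0,0,0,0],[0,-24.7,28.5,0,0,0,0],[0,0,0,0,0,0,6.5],[0,0,0,0,0,0,6.5],[0,0,0,0,0,0,6.5],[0,0,0,0,0,0,6.5]]'; python3 off.py; python3 spot.py s7
python3 -c "
from h import *
to([665,-187,168])
c=cam('side'); cv2.imwrite('pics/o3.png',crop(c,285,150,130,120,5))"
```

```text
time: 14.58
position: [665.6, -187.1, 232.6]
eef_rot: [[0.642, 0.767, -0.002], [0.767, -0.642, 0.0], [-0.001, -0.002, -1.0]]
ft_force: [-0.6, 1.0, 0.6]
finger_gap: 0.4
grasp_force: 0.0
side ring [323.043 196.373] spot [323.048 196.409] off y,z mm [-0.033 -0.079]
top ring [228.317 167.59 ] spot [227.547 166.87 ] off y,z mm [0.303 3.61 ]
offset y,z [-0.009  1.145] turn deg CCW left,right [ 0.023 -2.981]
side [321 195   5   4  15] [323.133 196.467]
top [226 164   4   6  19] [227.526 166.842]
[662.327 143.918 102.2  ] 0.7101986184353032
t 14.7833 p [ 665.654 -186.43   233.318] tool d [-0.806 -0.087 65.319] rows 1.566528302864257
yaw y -39.48220867073321 tilt [-0.001 -0.    -1.   ] j7 -12.254570724076997 F [0.142 0.327 0.919] gap 0.0900429721483346 0.0
```

View pics/s7.png

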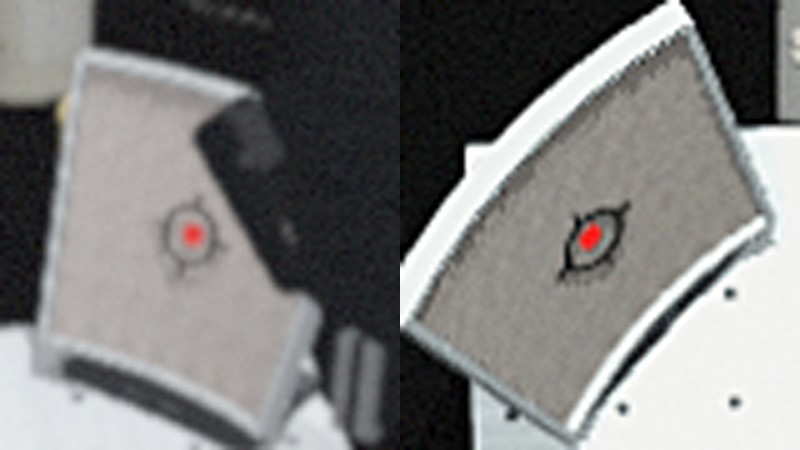

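View pics/o3.png

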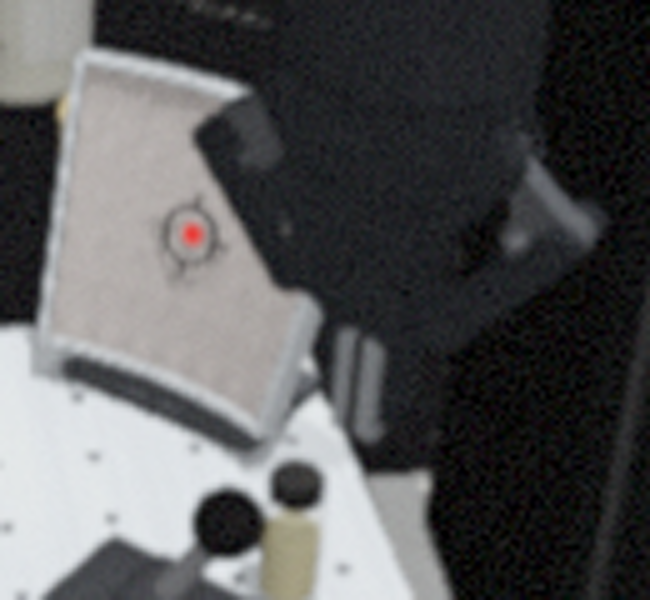

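Both views show the spot wholly inside the ring: centred in the side view, at most about 3.6 mm high in the top view, against 7.5 mm of clearance. Now I'll shut the lever from the rear side.

```bash
python3 jog.py '[[0,0,0,33,0,0,0],[0,0,0,32,0,0,0],[0,0,0,0,0,0,0],[0,0,-12,0,0,0,0],[0,0,-12,0,0,0,0],[0,0,-12,0,0,0,0],[0,0,-12,0,0,0,0],[0,0,-12,0,0,0,0],[0,0,-10,0,0,0,0],[0,0,-6,0,0,0,0],[0,0,0,0,0,0,0]]'; python3 jog.py '[[0,0,-3,0,0,0,0],[0,0,-3,0,0,0,0],[0,0,0,0,0,0,0]]'
```

```text
time: 15.75
position: [607.5, -137.0, 170.7]
eef_rot: [[0.639, 0.769, 0.002], [0.769, -0.639, 0.001], [0.002, 0.001, -1.0]]
ft_force: [1.9, -0.9, 1.3]
finger_gap: 0.1
grasp_force: 0.5
time: 16.0
position: [605.1, -136.0, 170.1]
eef_rot: [[0.641, 0.768, 0.005], [0.768, -0.641, -0.004], [0.001, 0.006, -1.0]]
ft_force: [10.7, -4.4, 0.9]
finger_gap: 0.2
grasp_force: 5.1
```

```bash
python3 jog.py '[[0,0,-2,0,0,0,0],[0,0,-1,0,0,0,0],[0,0,0,0,0,0,0]]'; python3 jog.py '[[0,0,12,0,0,0,0],[0,0,12,-10,0,0,0],[0,0,0,-35,0,0,0],[0,0,0,-35,0,0,0],[0,0,0,-35,0,0,0],[0,-30,-20,0,0,0,0],[0,-30,-20,0,0,0,0],[0,-30,-20,0,0,0,0],[0,-30,-20,0,0,0,0],[0,-30,-20,0,0,0,0],[0,0,0,0,0,0,0]]'; python3 -c "
from h import *
to([500,0,200]); S,T=cam('side'),cam('top')
for n,c in(('side',S),('top',T)):
    m=(c['frame'].max(2)<55).astype(np.uint8)
    k,l,s,ce=cv2.connectedComponentsWithStats(m); [print(n,s[i],ce[i]) for i in range(1,k) if 40<s[i,4]<300 and 280<ce[i,0]<390 and 150<ce[i,1]<265]
cv2.imwrite('pics/e1.png',np.hstack([crop(S,205,150,200,210,2),crop(T,200,130,200,210,2)]))"; python3 spot.py e2
```

```text
time: 16.25
position: [604.3, -135.9, 170.6]
eef_rot: [[0.642, 0.767, 0.009], [0.767, -0.642, -0.007], [0.001, 0.011, -1.0]]
ft_force: [16.4, -10.3, -1.1]
finger_gap: 0.1
grasp_force: 8.4
time: 17.17
position: [439.7, -202.9, 284.1]
eef_rot: [[0.647, 0.763, -0.001], [0.763, -0.647, 0.003], [0.001, -0.003, -1.0]]
ft_force: [-0.4, -1.8, 0.7]
finger_gap: -0.1
grasp_force: 0.0
t 17.1667 p [ 439.708 -202.878  284.063] tool d [193.598 -85.056  84.538] rows 5.461171581163923
yaw y -40.31221481947781 tilt [-0.001  0.003 -1.   ] j7 -16.403821724883212 F [-0.412 -1.839  0.663] gap -0.060753459026413374 0.0
side [297 236  12  12 112] [302.554 241.696]
top [300 155  11  11  96] [305.198 159.854]
top [352 193  25  24 243] [366.342 202.14 ]
top [348 201  22  20  78] [356.167 212.923]
top [258 252  78  19 260] [297.004 262.435]
```

View pics/e1.png

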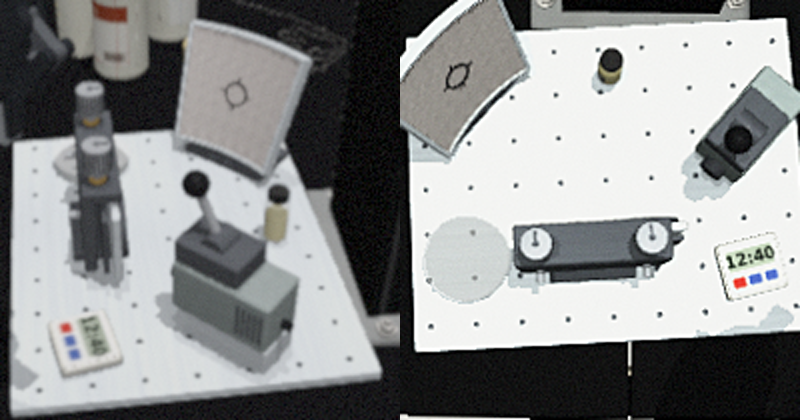

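The lever is back where it started: ball at side (302.6,241.7), against (302.5,242.1) at first. The spot is dark, nothing else has moved, and the arm is clear.

```bash
python3 -c "
from station import manip
print(manip.finish_job())"
```

```text
the job is handed in; nothing more can be done
None
```

The job is handed in: I opened the shutter, aimed the spot inside the ring (centred in the side view, up to about 3.6 mm high in the top view, against 7.5 mm of clearance), and shut the lever again; the bystanders look unmoved and the arm was clear at about 17 s.

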